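Clear the tools off the glazed display case and hold its lid open for the customer

ROBOT

A 6-joint arm with a two-finger parallel gripper is mounted at the origin on the work surface. World frame = base frame: x ahead of the robot, y to its left, z up, the work surface at z = 0. Lengths are in m, angles in rad, forces in N, time in s.
With the tool pointing down it reaches from about 0.35 to 0.975 m from the base axis. Payload 4.9 kg.
Tool frame: the origin (TCP) lies at the very end of the fingers, on their centre line; the grasp point (between the pads) lies 19 mm behind it; z points along the fingers, y is the line along which they close (so a half turn about z gives the same grasp; the last joint's range is limited). The gripper opens to 85 mm and grips with 20 to 120 N. Pads are 22 mm wide; open, the fingers measure 114 mm over their backs; the gripper's body (76 mm by 85 mm) begins 54 mm behind the grasp point. The pads swing forward as they close: fully open they stand 13 mm farther back than shut.
Start: joints at [1.188, 0.053, 1.613, -0, 1.476, -0.119], TCP at [0.163, 0.603, 0.231] pointing down, gripper open.
Joint ranges: [-3.01, 3.01], [-1.01, 2.22], [0.06, 2.58], [-1.02, 4.17], [0.09, 2.62], [-3.14, 3.14]. Speed limits (rad/s): [2.57, 2.57, 3.14, 3.14, 3.14, 3.14].

INTERFACE

Orientations are given as a unit quaternion [w, x, y, z].
In Python, from plant import manip gives the robot as it stands.
- The arm moves only by the tool play_rows, never from a script. Its argument "series" is a list that holds one entry, the list of rows, each a list of 7 numbers: the shift along the world's x, y, z in m, then the turn, a rotation vector about the world's x, y, z in degrees, then the opening, from 0 (shut) to 1 (fully open). In form: [[[dx, dy, dz, rx, ry, rz, grip], ...]]. A call has 1 to 10 rows; each row shifts and turns the commanded pose from where the row before left it; what a row does not reach is not made up. A row lasts 1/10 s, in which the tool goes at most 50 mm and 8.59 degrees, less where a joint would pass 70% of its speed; a pose out of reach is approached as far as the arm can. A call with a gripper value outside its range is refused whole. The fingers move at their own pace and stop on an object; the grip force is fixed at half the most. Time passes only in rows, so rows that do not move let the fingers close. It gives the time, the measured TCP pose, the force, the opening and the grip force at its end, in the units of the state.
- manip.state(): the state, without advancing time (a new reading comes with each control period).
- manip.grab_frame(name): name is "scene" or "top" or "wrist"; returns a dict with "frame" (400x640x3 uint8, blue, green, red), "mtx" (3x3 intrinsics, pixels), "R" (3x3) and "t" (3): a world point X has camera coordinates R X + t. Camera axes: x right, y down, z forward; pixel columns grow to the right and rows downward; lengths in m; the calibration is good to about 2 mm. A picture is of the moment at which its call begins. There is no depth.
- manip.job_done(): hands the job in; it is judged then, once.
The state is a dict: "time": time; "joint_pos": joint angles; "joint_vel": joint speeds; "joint_efforts": joint torques, N m; "tool_pos": TCP position; "tool_rot": TCP orientation; "contact_force": force on the tool from outside, world axes, zero at the start; "ft_torque": the same for the moment, N m; "gripper_width": opening from 0.0 (shut) to 1.0 (fully open); "grasp_force": force on a finger pad.
Only numpy, scipy, OpenCV 4.12 (cv2) and the standard library are available. Lean on these libraries where they do the work, as an engineer would, in place of code of your own. Each camera call takes 0.05 s, during which the arm holds its last target. There are 200 camera calls.

TASK

A customer wants to choose from the pewter figures in the display case. Clear the two tools off its glass lid: lay the file flat in the empty long compartment of the tool tray and the brush, bristles down, in the compartment across the tray's end. Then lift the lid by its brass bow handle to 45 degrees, never letting it drop, and finish while holding it there by the handle, since it falls shut by itself; leave the pliers, the figurine and the jar alone.

Things in the scene. Friction and masses are not known exactly. Their poses are not given: they have to be found in the camera images.
- case: Oak display case, fixed, 260 deep (x) x 340 wide (y) x 75 mm high without its lid. Origin: centre of its underside. x points from the hinge side (near the robot) to the opening side (away from the robot), z up. The shut lid is 262 x 340 x 14 mm; its flat top, oak frame flush with a clear pane, lies 89 mm above the origin.
- lid_hinge (a point): Middle of the lid's hinge axis, on the near top rim of the case: 130 mm behind the case's origin (-x) and 75 mm above it. The axis runs along the case's y.
- lid (a joint): Angle of the lid in rad: 0 shut, grows as the far edge rises and swings back towards the robot, stop at 1.85; 45 degrees is 0.785. No stay, no spring: below about 1.4 it falls shut by itself (0.6 to 0.9 kg with pane; about 4 N at the handle).
- bow: Brass bow handle on top of the lid's far rail. Origin: middle of its round bar, 9 mm thick, straight for 88 mm along the case's y, a foot at each end. Bar centre 30 mm above the lid's top: 244 mm from the hinge axis along the lid, 44 mm out from its underside plane (which holds the axis). Axes turn with the lid: x away from the hinge, y along the bar, z out of the lid's top.
- tray: Plywood tool tray, fixed, 309 (x) x 162 (y) x 22 mm high, walls 6 mm, inner floor 6 mm above the table. Origin: centre of its underside. On its -x side two long compartments lie side by side, each 215 (along x) x 72 mm inside; at its +x end one compartment lies across, 76 (along x) x 150 mm (along y) inside.
- long_slot (a point): Centre of the inner floor of the empty long compartment (tray's +y side), 41 mm to -x and 39 mm to +y of the tray's origin, 6 mm up; its axes are the tray's.
- cross_slot (a point): Centre of the inner floor of the compartment across the tray's +x end, 110.5 mm to +x of the tray's origin, 6 mm up; its axes are the tray's.
- file: Flat hand file, 185 mm long, 0.07 to 0.14 kg, lying on the shut lid roughly along the case's y. Origin: middle of its length, at the surface it lies on; x to the blade's tip, z up. Wooden handle x = -92 to -22 mm, 22 wide, 16 thick (top 15 to 19 above the surface), ferrule 15 mm long, steel blade 16 x 5 mm up to x = +92 mm. Balances about 12 mm in front of the middle.
- brush: Stiff hand brush, 120 long (x) x 26 wide (y) x 30 mm high, 0.05 to 0.1 kg, lying bristles down on the shut lid roughly along the case's y. Wooden back from 14 to 30 mm above the surface, stiff bristles (20 mm wide) below. Origin: centre of the bristles' underside, z up.
- pliers: Bystander: pliers, 147 mm long, 12 mm high, lying along the other long compartment of the tray (its -y side). Origin near its middle, on the floor it lies on.
- figurine: Bystander: robed pewter figure with a pointed hood and a staff, 100 mm tall on a 40 mm round base, standing on the table beyond the case and tray. Origin: centre of the base's underside.
- jar: Bystander: closed amber jar, 56 mm across, 60 mm tall, standing on the table beyond the case and tray. Origin: centre of its underside.

How it is judged:
By the outcome, as a careful person would: the job done as asked, in the order asked, and still so for the second after the job is handed in, while the arm keeps its last pose, push and grip.
It also fails if it takes over 72 s, if anything falls off the work surface, if the arm or the gripper's body presses on something with over 40 N, if the wrist force passes 120 N, or if a joint passes its speed limit or range.

## Working session

There is one attempt and no reset: what is moved stays moved. The work goes in short steps, Python scripts to look and compute and a tool call to move; the robot and the scene stay as the last step left them, time stands still between calls to the robot, and variables do not carry over. Pictures are saved under pics/ and viewed, at most 10 in all, crops included, and the job is handed in when it is done.

Besides the shell and the picture viewer there is one more tool, called as name([rows], argument=value, ...), one row to a line, values as JSON. play_rows: Moves the arm, as the interface text tells. Its arguments: {"type":"object","properties":{"series":{"type":"array"}},"required":["series"]}

```bash
mkdir -p pics
cat > h.py <<'E'
import cv2,numpy as np
from plant import manip
def grab(n):
    f=manip.grab_frame(n); return f["frame"],np.array(f["mtx"]),np.array(f["R"]),np.array(f["t"])
def ray(px,z,K,R,t):
    d=R.T@np.linalg.inv(K)@np.array([px[0],px[1],1.]); c=-R.T@np.array(t).ravel()
    return c+d*(z-c[2])/d[2]
def proj(X,K,R,t):
    p=K@(R@np.array(X)+np.array(t).ravel()); return p[:2]/p[2]
E
python3 - <<'E'
from h import *
import pickle
D={n:grab(n) for n in("scene","top")}
pickle.dump(D,open("d0.pkl","wb"))
for n in D: cv2.imwrite(f"pics/{n}0.png",D[n][0]); print(n,-D[n][2].T@D[n][3].ravel(), D[n][2].round(2).tolist())
print({k:np.round(v,3) for k,v in manip.state().items()})
E
```

```text
scene [ 0.89492955 -0.29547255  0.78576115] [[0.7, 0.71, -0.01], [0.59, -0.59, -0.55], [-0.39, 0.38, -0.84]]
top [0.52189227 0.00290258 0.96216268] [[-0.02, -1.0, -0.01], [-1.0, 0.02, -0.05], [0.05, 0.01, -1.0]]
{'time': np.float64(0.1), 'joint_pos': array([ 1.188,  0.053,  1.614,  0.   ,  1.476, -0.119]), 'joint_vel': array([ 0.   ,  0.001, -0.004,  0.001, -0.   , -0.001]), 'joint_efforts': array([ 0.0000e+00, -3.9491e+01, -3.7136e+01, -0.0000e+00,  4.0000e-03,
        0.0000e+00]), 'tool_pos': array([0.163, 0.603, 0.23 ]), 'tool_rot': array([-0.   ,  0.132,  0.991, -0.001]), 'contact_force': array([0.373, 0.024, 0.012]), 'ft_torque': array([-0.018, -0.   ,  0.014]), 'grasp_force': np.float64(0.0), 'gripper_width': np.float64(1.001)}
```

View pics/top0.png

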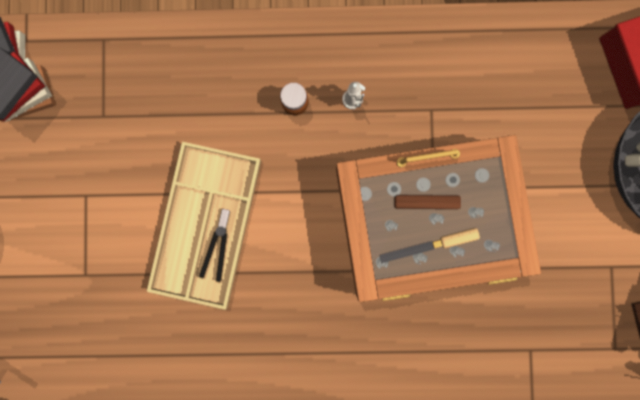

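View pics/scene0.png

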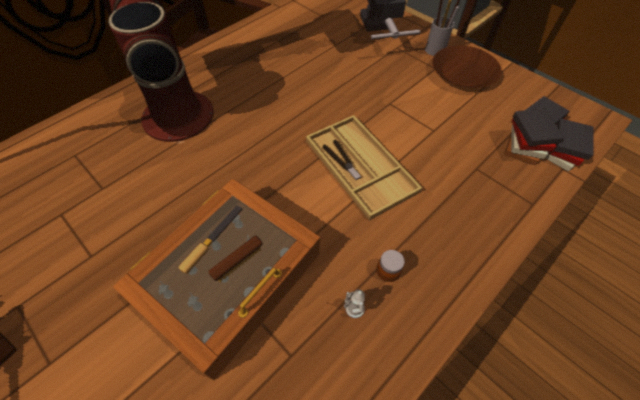

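Run:
```python
from h import *
import pickle
D=pickle.load(open("d0.pkl","rb")); im,K,R,t=D["top"]
cv2.imwrite("pics/c1.png",cv2.resize(im[125:310,330:550],None,fx=3.2,fy=3.2,interpolation=cv2.INTER_CUBIC))
hsv=cv2.cvtColor(im,cv2.COLOR_BGR2HSV)
for p in [(200,180),(225,175),(300,200),(430,202),(400,252),(460,240),(428,157),(346,220),(200,240)]: print(p,hsv[p[1],p[0]])
def biggest(m,box):
    k=np.zeros_like(m); x0,y0,x1,y1=box; k[y0:y1,x0:x1]=m[y0:y1,x0:x1]
    c=max(cv2.findContours(k,0,1)[0],key=cv2.contourArea); return c
def rep(n,c,z):
    r=cv2.minAreaRect(c); b=cv2.boxPoints(r); W=np.array([ray(p,z,K,R,t)[:2] for p in b])
    s=[np.linalg.norm(W[i]-W[i-1]) for i in (1,2)]; e=W[1]-W[0] if s[0]>s[1] else W[2]-W[1]
    print(n,"px",np.round(r[0]),"c",W.mean(0).round(4),"size",np.round(s,4),"long axis deg",np.degrees(np.arctan2(e[1],e[0])).round(1)); print(W.round(3).tolist())
h,s,v=cv2.split(hsv)
m=((h>=17)&(h<=32)&(s<170)&(v>120)).astype(np.uint8)*255
m=cv2.morphologyEx(m,cv2.MORPH_CLOSE,np.ones((3,3)))
rep("tray",biggest(m,(135,130,275,320)),.022)
```

```text
(200, 180) [ 24  89 231]
(225, 175) [ 19 104 230]
(300, 200) [ 12 137 219]
(430, 202) [ 10 153 120]
(400, 252) [ 8 12 87]
(460, 240) [ 22 103 230]
(428, 157) [ 19 144 221]
(346, 220) [ 12 152 154]
(200, 240) [ 22  96 225]
tray px [203. 225.] c [0.5203 0.2447] size [0.3119 0.1683] long axis deg -13.3
[[0.389, 0.362], [0.692, 0.29], [0.651, 0.127], [0.349, 0.2]]
```

View pics/c1.png

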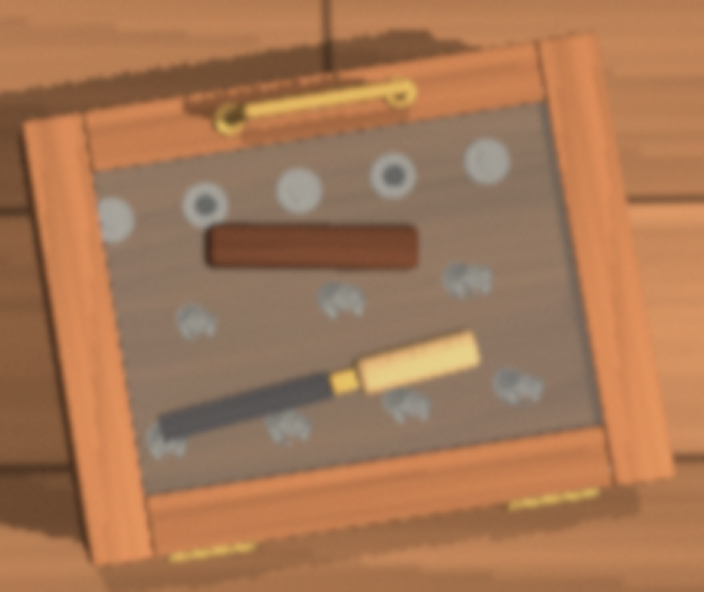

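Run:
```python
from h import *
import pickle
D=pickle.load(open("d0.pkl","rb")); im,K,R,t=D["top"]
g=lambda u,v,z: ray(((u+.5)/3.2-.5+330,(v+.5)/3.2-.5+125),z,K,R,t)[:2]
ang=lambda e: np.degrees(np.arctan2(e[1],e[0])).round(2)
C=np.array([g(*p,.089) for p in[(23,121),(597,34),(676,476),(92,563)]])
print("lid",C.round(4).tolist(),C.mean(0).round(4),[np.linalg.norm(C[i]-C[i-1]).round(4) for i in range(4)])
print("x axis angs",ang(C[0]-C[3]),ang(C[1]-C[2]),"y-90",ang(C[0]-C[1])-90,ang(C[3]-C[2])-90)
a,b=g(231,118,.119),g(401,93,.119); print("bow",(a+b)/2,ang(a-b)-90,np.linalg.norm(a-b))
B=np.array([g(*p,.117) for p in[(207,224),(418,226),(418,269),(207,268)]]); print("brush",B.mean(0),ang(B[0]-B[1]),ang(B[3]-B[2]),np.linalg.norm(B[0]-B[1]))
e=g(476,347,.099); tip=g(163,426,.094); f=g(361.5,378.5,.104);print("file end,joint,tip",e,f,tip,ang(tip-e),np.linalg.norm(tip-e),(tip+e)/2)
# scene bow check
Cc=C.mean(0)
for n in D:
  for z in(.089,):
    print(n,[proj([*p,z],*D[n][1:]).round(1).tolist() for p in C], proj([*((a+b)/2),.119],*D[n][1:]).round(1))
im2=D["scene"]; h,s,v=cv2.split(cv2.cvtColor(im,cv2.COLOR_BGR2HSV))
m=((h>=17)&(h<=32)&(s<175)&(v>120)).astype(np.uint8)*255
o=np.hstack([cv2.resize(im[135:315,140:270],None,fx=3,fy=3,interpolation=2), cv2.resize(cv2.cvtColor(m,8)[135:315,140:270],None,fx=3,fy=3,interpolation=0)])
cv2.imwrite("pics/c2.png",o)
```

```text
lid [[0.6317, -0.0244], [0.6761, -0.36], [0.4192, -0.3955], [0.3749, -0.059]] [ 0.5255 -0.2097] [np.float64(0.2592), np.float64(0.3385), np.float64(0.2593), np.float64(0.3394)]
x axis angs 7.68 7.88 y-90 7.530000000000001 7.510000000000005
bow [ 0.6334512  -0.18860583] 7.280000000000001 0.09664966567198098
brush [ 0.55393419 -0.18474701] 88.38 88.68 0.11835459154783541
file end,joint,tip [ 0.49552841 -0.28030778] [ 0.47895921 -0.21329486] [ 0.45318997 -0.10121608] 103.3 0.18402820435906111 [ 0.47435919 -0.19076193]
scene [[319.6, 236.4], [202.2, 371.6], [111.9, 285.7], [232.7, 177.9]] [259.4 283.1]
top [[336.8, 162.5], [516.2, 135.3], [540.9, 273.4], [358.4, 300.6]] [428.4 157.6]
```

View pics/c2.png

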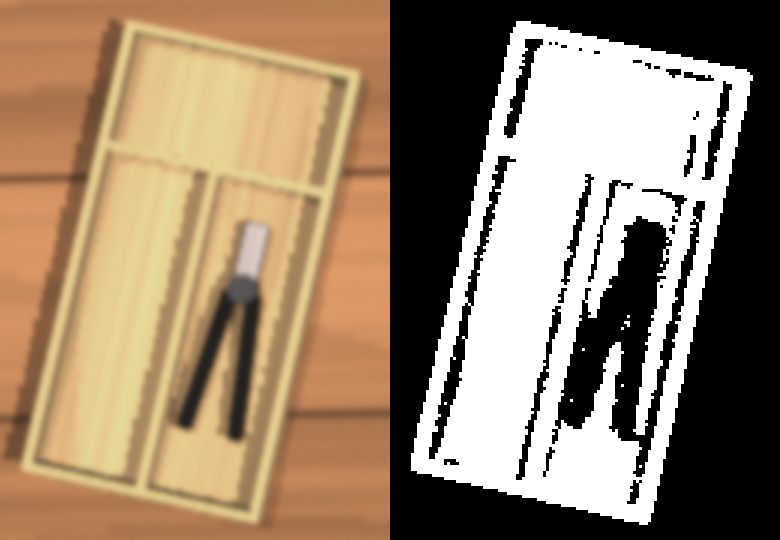

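The top view shows the tray at upper left, with its corners near (182,142), (260,158), (227,309) and (148,292). In the case crop, the lid corners are at (23,121), (597,34), (676,476) and (92,563). The brush is around (312,247), and the file runs from (476,347) to its tip at (163,426). Moving to the file now.

play_rows([
  [[0.028,-0.04,0,0,0,-6,0.5],[0.028,-0.04,0,0,0,-6,0.5],[0.028,-0.04,0,0,0,-6,0.5],[0.028,-0.04,0,0,0,-6,0.5],[0.028,-0.04,0,0,0,-6,0.5],[0.028,-0.04,0,0,0,-6,0.5],[0.028,-0.04,0,0,0,-6,0.5],[0.028,-0.04,0,0,0,-6,0.5],[0.028,-0.04,0,0,0,-6,0.5],[0.028,-0.04,0,0,0,-6,0.5]],
])

```text
time: 1.1
tool_pos: [0.4435, 0.2015, 0.231]
tool_rot: [-0.0, 0.611, 0.791, 0.0]
contact_force: [-1.0, -0.2, 0.1]
gripper_width: 0.498
grasp_force: 0.0
```

play_rows([
  [[0.004,-0.042,0,0,0,0,0.5],[0.004,-0.042,0,0,0,0,0.5],[0.004,-0.042,0,0,0,0,0.5],[0.004,-0.042,0,0,0,0,0.5],[0.004,-0.042,0,0,0,0,0.5],[0.004,-0.042,0,0,0,0,0.5],[0.004,-0.042,0,0,0,0,0.5],[0.004,-0.042,0,0,0,0,0.5],[0.004,-0.042,0,0,0,0,0.5],[0.004,-0.042,0,0,0,0,0.5]],
])

```text
time: 2.1
tool_pos: [0.4826, -0.2183, 0.2308]
tool_rot: [-0.0, 0.61, 0.793, 0.0]
contact_force: [0.8, -0.4, -0.4]
gripper_width: 0.5
grasp_force: 0.0
```

```bash
cat >> h.py <<'E'
def st():
    from scipy.spatial.transform import Rotation as Ro
    s=manip.state(); q=s["tool_rot"]; M=Ro.from_quat([q[1],q[2],q[3],q[0]]).as_matrix()
    print("t",round(float(s["time"]),2),"pos",np.round(s["tool_pos"],4),"yyaw",np.degrees(np.arctan2(M[1,1],M[0,1])).round(2),"z",M[:,2].round(3),"F",np.round(s["contact_force"],1),"g",round(float(s["gripper_width"]),3),round(float(s["grasp_force"]),1),"q",np.round(s["joint_pos"],2)); return s
E
python3 - <<'E'
from h import *
s=st(); im,K,R,t=grab("wrist"); cv2.imwrite("pics/w1.png",im)
for n,p in {"h-34":(.4822,-.2239,.105),"end":(.4955,-.2803,.105),"tip":(.4532,-.1012,.094),"brush":(.554,-.1847,.119),"bow":(.6385,-.1946,.119)}.items(): print(n,proj(p,K,R,t).round(1))
E
```

```text
t 2.1 pos [ 0.4826 -0.2183  0.2308] yyaw 14.87 z [-0.  0. -1.] F [ 0.8 -0.4 -0.4] g 0.5 0.0 q [-0.57 -0.18  1.83  0.    1.49 -0.82]
h-34 [318.5 193.9]
end [316.8 251. ]
tip [322.7  44.8]
brush [411.3 176.9]
bow [497.5 211.4]
```

View pics/w1.png

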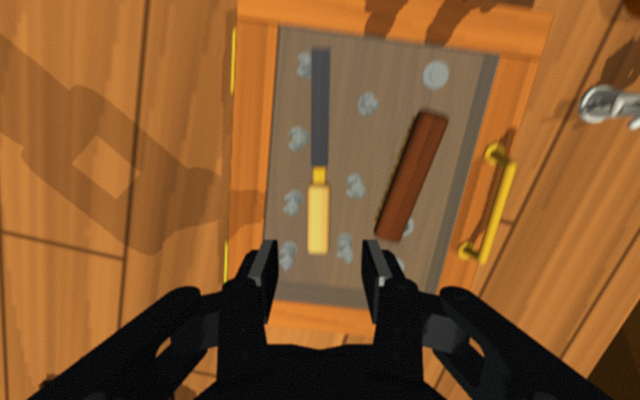

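The wrist view agrees with my estimates: the file handle runs down column 318 to row 253, the brush is around (411,176) and the bow bar around (498,211). Descending to the handle.

play_rows([
  [[0,-0.0055,-0.03,0,0,-1.6,0.5],[0,0,-0.04,0,0,0,0.5],[0,0,-0.035,0,0,0,0.5],[0,0,-0.02,0,0,0,0.5],[0,0,-0.013,0,0,0,0.5],[0,0,0,0,0,0,0.15],[0,0,0,0,0,0,0.15],[0,0,0,0,0,0,0.15],[0,0,0,0,0,0,0.15]],
])

```text
time: 3.05
tool_pos: [0.4838, -0.2226, 0.0947]
tool_rot: [0.001, 0.621, 0.784, 0.0]
contact_force: [0.4, -0.1, -2.0]
gripper_width: 0.235
grasp_force: 60.6
```

play_rows([
  [[0,0,0,0,0,0,0.15],[0,0,0,0,0,0,0.15],[0,0,0,0,0,0,0.15]],
])

```text
time: 3.35
tool_pos: [0.4831, -0.2222, 0.0935]
tool_rot: [0.0, 0.621, 0.784, 0.0]
contact_force: [1.2, -0.4, -1.5]
gripper_width: 0.241
grasp_force: 60.7
```

play_rows([
  [[0,0,0.02,0,0,0,0.1],[0,0,0.03,0,0,0,0.1],[0,0,0.03,0,0,0,0.1],[0,0,0.02,0,0,0,0.1]],
])

```text
time: 3.75
tool_pos: [0.4836, -0.2226, 0.1959]
tool_rot: [0.001, 0.621, 0.784, 0.0]
contact_force: [-0.2, -0.4, -1.8]
gripper_width: 0.234
grasp_force: 60.6
```

play_rows([
  [[0.003,0.036,0,0,0,4.5,0.1],[0.003,0.036,0,0,0,4.5,0.1],[0.003,0.036,0,0,0,4.5,0.1],[0.003,0.036,0,0,0,4.5,0.1],[0.003,0.036,0,0,0,4.5,0.1],[0.003,0.036,0,0,0,4.5,0.1],[0.003,0.036,0,0,0,4.5,0.1],[0.003,0.036,0,0,0,4.5,0.1],[0.003,0.036,0,0,0,4.5,0.1],[0.003,0.036,0,0,0,4.5,0.1]],
])

```text
time: 4.75
tool_pos: [0.5128, 0.1394, 0.1934]
tool_rot: [0.0, 0.272, 0.962, 0.0]
contact_force: [0.2, -0.4, -1.7]
gripper_width: 0.235
grasp_force: 60.6
```

play_rows([
  [[0.002,0.037,0,0,0,4.6,0.1],[0.002,0.037,0,0,0,4.6,0.1],[0.002,0.036,0,0,0,4.6,0.1],[0.002,0.036,0,0,0,4.6,0.1],[0,0,0,0,0,0,0.1],[0,0,0,0,0,0,0.1]],
])

```text
time: 5.35
tool_pos: [0.5207, 0.2842, 0.193]
tool_rot: [-0.0, 0.115, 0.993, -0.0]
contact_force: [0.9, -0.3, -1.9]
gripper_width: 0.239
grasp_force: 60.7
```

Run:
```python
from h import *
s=st(); im,K,R,t=grab("wrist"); cv2.imwrite("pics/w2.png",im)
print("long",proj((.4894,.2920,.006),K,R,t).round(1),"cross",proj((.6278,.2193,.006),K,R,t).round(1))
c=np.array([.5203,.2447]);a=np.radians(-13.3);M=np.array([[np.cos(a),-np.sin(a)],[np.sin(a),np.cos(a)]])
for l in[(-.1545,.081),(-.1545,-.081),(.1545,-.081),(.1545,.081)]: print(l,proj([*(c+M@l),.022],K,R,t).round(1))
```

```text
t 5.35 pos [0.5207 0.2842 0.193 ] yyaw 76.74 z [-0.001 -0.001 -1.   ] F [ 0.9 -0.3 -1.9] g 0.239 60.7 q [ 0.37  0.    1.73 -0.    1.41 -0.96]
long [321.1 145.4] cross [288.8 270.1]
(-0.1545, 0.081) [367.6  23.1]
(-0.1545, -0.081) [190.7  22.8]
(0.1545, -0.081) [221.7 309. ]
(0.1545, 0.081) [355.3 309.4]
```

View pics/w2.png

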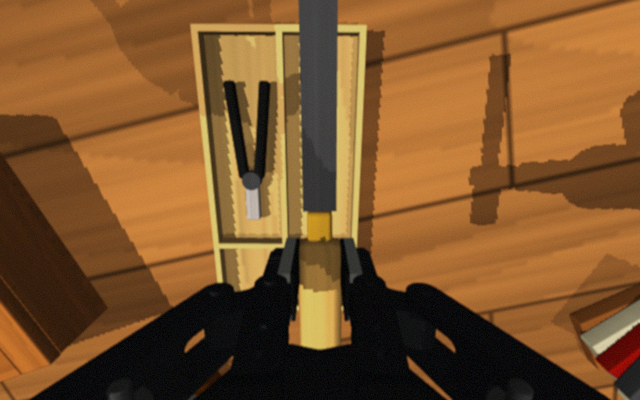

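Wrist view: the tray corners at (365,25) and (191,25) match my prediction, and the blade lies along the empty slot at column 320. Lowering the file.

play_rows([
  [[0.001,0,-0.035,0,0,0,0.1],[0,0,-0.04,0,0,0,0.1],[0,0,-0.04,0,0,0,0.1],[0,0,-0.03,0,0,0,0.1],[0,0,-0.015,0,0,0,0.1],[0,0,-0.012,0,0,0,0.1],[0,0,-0.006,0,0,0,0.1],[0,0,-0.003,0,0,0,0.1],[0,0,0,0,0,0,0.1],[0,0,0,0,0,0,0.1]],
])

```text
time: 6.4
tool_pos: [0.5229, 0.2843, 0.0136]
tool_rot: [0.001, 0.116, 0.993, 0.001]
contact_force: [0.7, -0.0, -0.6]
gripper_width: 0.238
grasp_force: 60.6
```

play_rows([
  [[0,0,-0.002,0,0,0,0.1],[0,0,0,0,0,0,0.1],[0,0,0,0,0,0,0.36],[0,0,0,0,0,0,0.36],[0,0,0,0,0,0,0.36],[0,0,0.02,0,0,0,0.36],[0,0,0.04,0,0,0,0.36],[0,0,0.04,0,0,0,0.5],[0,0,0.04,0,0,0,0.5],[0,0,0.04,0,0,0,0.5]],
])

```text
time: 7.4
tool_pos: [0.5218, 0.2838, 0.1921]
tool_rot: [0.0, 0.116, 0.993, 0.0]
contact_force: [0.1, 0.0, 0.1]
gripper_width: 0.495
grasp_force: 0.0
```

play_rows([
  [[0.003,-0.039,0,0,0,-6.5,0.5],[0.003,-0.039,0,0,0,-6.5,0.5],[0.003,-0.039,0,0,0,-6.5,0.5],[0.003,-0.039,0,0,0,-6.5,0.5],[0.003,-0.039,0,0,0,-6.5,0.5],[0.003,-0.039,0,0,0,-6.5,0.5],[0.003,-0.039,0,0,0,-6.5,0.5],[0.003,-0.039,0,0,0,-6.5,0.5],[0.003,-0.039,0,0,0,-6.5,0.5],[0.003,-0.039,0,0,0,-6.5,0.5]],
])

```text
time: 8.4
tool_pos: [0.5519, -0.1078, 0.1906]
tool_rot: [0.0, 0.633, 0.774, 0.0]
contact_force: [-0.3, 0.1, -0.5]
gripper_width: 0.499
grasp_force: 0.0
```

play_rows([
  [[0.001,-0.039,0,0,0,-6.5,0.5],[0.001,-0.04,0,0,0,-6.7,0.5],[0,0,0,0,0,0,0.5],[0,0,0,0,0,0,0.5]],
])

```text
time: 8.8
tool_pos: [0.5538, -0.1857, 0.1903]
tool_rot: [-0.0, 0.717, 0.697, 0.0]
contact_force: [-1.0, 0.0, -0.4]
gripper_width: 0.502
grasp_force: 0.0
```

Run:
```python
from h import *
import pickle
s=st(); T=grab("top"); W=grab("wrist")
cv2.imwrite("pics/m1.png",np.hstack([cv2.resize(T[0][130:320,130:380],(400,304)),cv2.resize(W[0],(400,250))[:,:] if 0 else cv2.copyMakeBorder(cv2.resize(W[0],(400,250)),0,54,0,0,0)]))
print("brush",proj((.554,-.1847,.117),*W[1:]).round(1)*.625,"bow",proj((.6385,-.1946,.119),*W[1:]).round(1)*.625)
```

```text
t 8.8 pos [ 0.5538 -0.1857  0.1903] yyaw -1.56 z [-0.     0.001 -1.   ] F [-1.   0.  -0.4] g 0.502 0.0 q [-0.45 -0.02  1.75  0.    1.41 -0.42]
brush [200.25   129.1875] bow [271.    135.875]
```

View pics/m1.png

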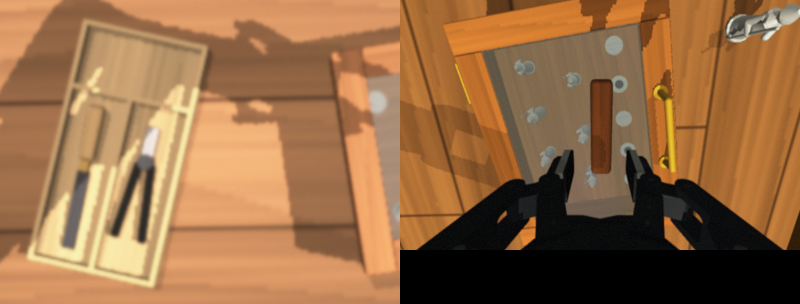

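The file lies flat in the long compartment (top view, around (85,175)). In the wrist view the brush is centred between the fingers at (200,127). Descending to it.

play_rows([
  [[0,0,-0.03,0,0,0,0.5],[0,0,-0.035,0,0,0,0.5],[0,0,-0.02,0,0,0,0.5],[0,0,-0.01,0,0,0,0.5],[0,0,0,0,0,0,0.2],[0,0,0,0,0,0,0.2],[0,0,0,0,0,0,0.2],[0,0,0,0,0,0,0.2],[0,0,0,0,0,0,0.2]],
])

```text
time: 9.8
tool_pos: [0.5545, -0.1854, 0.0963]
tool_rot: [0.001, 0.716, 0.698, 0.0]
contact_force: [0.0, -0.0, -0.7]
gripper_width: 0.29
grasp_force: 59.6
```

play_rows([
  [[0,0,0.02,0,0,0,0.15],[0,0,0.03,0,0,0,0.15],[0,0,0.03,0,0,0,0.15],[0,0,0.02,0,0,0,0.15]],
])

```text
time: 10.2
tool_pos: [0.5548, -0.1856, 0.1984]
tool_rot: [0.002, 0.716, 0.698, 0.001]
contact_force: [0.8, 0.7, -0.5]
gripper_width: 0.286
grasp_force: 59.6
```

play_rows([
  [[0.0073,0.0405,0,0,0,-1.2,0.15],[0.0073,0.0405,0,0,0,-1.2,0.15],[0.0073,0.0405,0,0,0,-1.2,0.15],[0.0073,0.0405,0,0,0,-1.2,0.15],[0.0073,0.0405,0,0,0,-1.2,0.15],[0.0073,0.0405,0,0,0,-1.2,0.15],[0.0073,0.0405,0,0,0,-1.2,0.15],[0.0073,0.0405,0,0,0,-1.2,0.15],[0.0073,0.0405,0,0,0,-1.2,0.15],[0.0073,0.0405,0,0,0,-1,0.15]],
])

```text
time: 11.2
tool_pos: [0.6272, 0.2215, 0.1957]
tool_rot: [0.0, 0.785, 0.62, 0.0]
contact_force: [-0.1, -0.5, -0.5]
gripper_width: 0.292
grasp_force: 59.6
```

play_rows([
  [[0,0,0,0,0,0,0.15],[0,0,0,0,0,0,0.15]],
])

```text
time: 11.4
tool_pos: [0.6269, 0.2205, 0.1953]
tool_rot: [0.0, 0.784, 0.621, -0.0]
contact_force: [-0.0, -0.7, -1.2]
gripper_width: 0.29
grasp_force: 59.6
```

Run:
```python
from h import *
s=st()
```

```text
t 11.4 pos [0.6269 0.2205 0.1953] yyaw -13.21 z [-0. -0. -1.] F [-0.  -0.7 -1.2] g 0.29 59.6 q [ 0.23  0.17  1.55 -0.    1.42  0.46]
```

play_rows([
  [[0.001,-0.001,-0.035,0,0,0,0.15],[0,0,-0.04,0,0,0,0.15],[0,0,-0.04,0,0,0,0.15],[0,0,-0.03,0,0,0,0.15],[0,0,-0.015,0,0,0,0.15],[0,0,-0.012,0,0,0,0.15],[0,0,-0.006,0,0,0,0.15],[0,0,-0.004,0,0,0,0.15],[0,0,0,0,0,0,0.15],[0,0,0,0,0,0,0.15]],
])

```text
time: 12.4
tool_pos: [0.6289, 0.2191, 0.0147]
tool_rot: [0.0, 0.784, 0.62, 0.001]
contact_force: [0.2, 0.3, -0.3]
gripper_width: 0.294
grasp_force: 59.6
```

play_rows([
  [[0,0,-0.0015,0,0,0,0.15],[0,0,0,0,0,0,0.4],[0,0,0,0,0,0,0.4],[0,0,0,0,0,0,0.4],[0,0,0.02,0,0,0,0.4],[0,0,0.04,0,0,0,0.4],[0,0,0.04,0,0,0,0.5],[0,0,0.05,0,0,0,0.5],[0,0,0.04,0,0,0,0.5]],
])

```text
time: 13.3
tool_pos: [0.6284, 0.219, 0.2051]
tool_rot: [0.001, 0.784, 0.62, 0.001]
contact_force: [0.9, 0.1, -0.0]
gripper_width: 0.5
grasp_force: 0.0
```

play_rows([
  [[0.001,-0.041,0,0,0,2.1,0.5],[0.001,-0.041,0,0,0,2.1,0.5],[0.001,-0.041,0,0,0,2.1,0.5],[0.001,-0.041,0,0,0,2.1,0.5],[0.001,-0.041,0,0,0,2.1,0.5],[0.001,-0.041,0,0,0,2.1,0.5],[0.001,-0.041,0,0,0,2.1,0.5],[0.001,-0.041,0,0,0,2.1,0.5],[0.001,-0.041,0,0,0,2.1,0.5],[0.001,-0.041,0,0,0,1.9,0.5]],
])

```text
time: 14.3
tool_pos: [0.6378, -0.1928, 0.202]
tool_rot: [0.0, 0.659, 0.752, 0.0]
contact_force: [1.2, -0.2, 0.6]
gripper_width: 0.504
grasp_force: 0.0
```

play_rows([
  [[-0.025,0,0.018,1.1,-8,0,0.5],[-0.025,0,0.018,1.1,-8,0,0.5],[-0.025,0,0.018,1.1,-8,0,0.5],[-0.015,-0.005,0.006,1.1,-8,0,0.5],[0,0,0,1.1,-8,0,0.5],[0,0,0,0.5,-4.6,0,0.5],[0,0,0,0,0,0,0.5],[0,0,0,0,0,0,0.5]],
])

```text
time: 15.1
tool_pos: [0.5478, -0.1963, 0.262]
tool_rot: [0.251, 0.609, 0.695, 0.288]
contact_force: [-0.7, -0.5, 0.2]
gripper_width: 0.501
grasp_force: 0.0
```

Run:
```python
from h import *
s=st(); T=grab("top"); W=grab("wrist")
cv2.imwrite("pics/m2.png",np.hstack([cv2.resize(T[0][130:320,130:380],(400,304)),cv2.copyMakeBorder(cv2.resize(W[0],(400,250)),0,54,0,0,0)]))
a=np.radians(7.6);y=np.array([-np.sin(a),np.cos(a),0]);b=np.array([.6385,-.1946,.119])
for k in(-.044,0,.044): print("bow",k,proj(b+k*y,*W[1:]).round(1)*.625)
```

```text
t 15.1 pos [ 0.5478 -0.1963  0.262 ] yyaw 7.45 z [ 0.7    0.094 -0.708] F [-0.7 -0.5  0.2] g 0.501 0.0 q [-0.74 -0.45  2.13  0.69  1.02 -1.11]
bow -0.044 [178.0625 141.8125]
bow 0 [177.25   117.4375]
bow 0.044 [176.3125  91.0625]
```

View pics/m2.png

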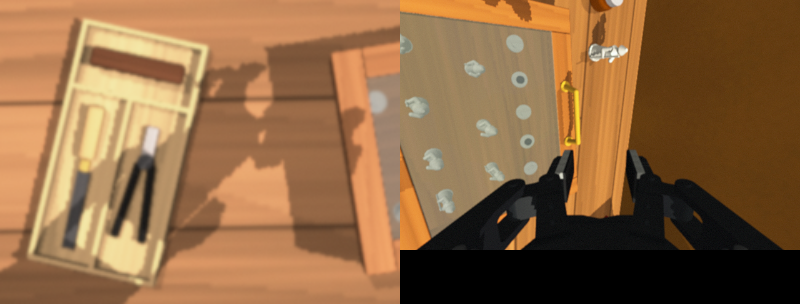

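The top view shows both tools in their compartments, with the brush around (135,62) and the file around (82,175). In the wrist view the bow is at (176,116), as predicted, and the 45° pose is within reach. Going back down to the bow.

play_rows([
  [[0,0,0,-0.5,4.6,0,0.5],[0,0,0,-1.1,8,0,0.5],[0.016,0.002,-0.006,-1.1,8,0,0.5],[0.025,0,-0.018,-1.1,8,0,0.5],[0.025,0,-0.018,-1.1,8,0,0.5],[0.025,0,-0.018,-1.1,8,0,0.5],[0,0,0,0,0,0,0.5],[0,0,0,0,0,0,0.5]],
])

```text
time: 16.0
tool_pos: [0.6402, -0.193, 0.1985]
tool_rot: [-0.002, 0.659, 0.753, -0.001]
contact_force: [-0.7, -0.6, 0.9]
gripper_width: 0.499
grasp_force: 0.0
```

Run:
```python
from h import *
s=st(); W=grab("wrist"); im=W[0]
h,s_,v=cv2.split(cv2.cvtColor(im,cv2.COLOR_BGR2HSV))
cv2.imwrite("pics/w3.png",im[60:300,200:460])
a=np.radians(7.6);y=np.array([-np.sin(a),np.cos(a),0]);b=np.array([.6385,-.1946,.119])
for k in(-.044,0,.044): print("bow",k,proj(b+k*y,*W[1:]).round(1)-[200,60])
print("1mm",proj(b+[.001,0,0],*W[1:])-proj(b,*W[1:]))
```

```text
t 16.0 pos [ 0.6402 -0.193   0.1985] yyaw 7.62 z [-0.004  0.002 -1.   ] F [-0.7 -0.6  0.9] g 0.499 0.0 q [-0.4   0.18  1.53 -0.    1.44 -0.54]
bow -0.044 [118.3 197.6]
bow 0 [118.3 146.1]
bow 0.044 [118.4  88.7]
1mm [1.28944566 0.16669075]
```

View pics/w3.png

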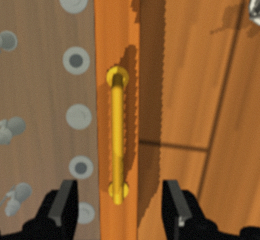

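The bow bar runs down column 118 of the crop, exactly as predicted. Descending and gripping it.

play_rows([
  [[-0.0015,-0.0015,-0.03,0,0,0,0.5],[0,0,-0.035,0,0,0,0.5],[0,0,-0.02,0,0,0,0.5],[0,0,-0.012,0,0,0,0.5],[0,0,0,0,0,0,0.2],[0,0,0,0,0,0,0.0],[0,0,0,0,0,0,0.0],[0,0,0,0,0,0,0.0],[0,0,0,0,0,0,0.0],[0,0,0,0,0,0,0.0]],
])

```text
time: 17.05
tool_pos: [0.6387, -0.1964, 0.1081]
tool_rot: [0.002, 0.659, 0.752, 0.0]
contact_force: [-4.1, 0.3, 7.2]
gripper_width: 0.079
grasp_force: 58.9
```

play_rows([
  [[0,0,0,0,0,0,0.0],[0,0,0,0,0,0,0.0]],
])

```text
time: 17.25
tool_pos: [0.6387, -0.1963, 0.1082]
tool_rot: [0.002, 0.659, 0.752, 0.0]
contact_force: [-3.4, 0.2, 7.7]
gripper_width: 0.075
grasp_force: 58.9
```

Run:
```python
from h import *
s=st()
p=np.array(s["tool_pos"]); a=np.radians(7.6);x=np.array([np.cos(a),np.sin(a),0]);z=np.array([0,0,1.])
# hinge from bow geometry: TCP 244 along, ~25 above the underside plane
r0=.244; n0=p[2]-.075; H=p-r0*x-n0*z
last=p
for th in range(3,46,3):
    c,q=np.cos(np.radians(th)),np.sin(np.radians(th)); P=H+x*(r0*c-n0*q)+z*(r0*q+n0*c)
    print(th,((P-last)*1000).round(1),P.round(4)); last=P
print("rot per 3deg",3*np.sin(a),-3*np.cos(a))
```

```text
t 17.25 pos [ 0.6387 -0.1963  0.1082] yyaw 7.5 z [ 0.003 -0.002 -1.   ] F [-3.4  0.2  7.7] g 0.075 58.9 q [-0.41  0.25  1.61 -0.    1.28 -0.54]
3 [-2.1 -0.3 12.7] [ 0.6366 -0.1966  0.1209]
6 [-2.7 -0.4 12.6] [ 0.6339 -0.197   0.1335]
9 [-3.4 -0.4 12.4] [ 0.6306 -0.1974  0.1459]
12 [-4.  -0.5 12.2] [ 0.6266 -0.198   0.1582]
15 [-4.6 -0.6 12. ] [ 0.6219 -0.1986  0.1702]
18 [-5.2 -0.7 11.8] [ 0.6167 -0.1993  0.1819]
21 [-5.8 -0.8 11.5] [ 0.6108 -0.2001  0.1934]
24 [-6.4 -0.9 11.1] [ 0.6044 -0.2009  0.2045]
27 [-7.  -0.9 10.8] [ 0.5974 -0.2019  0.2153]
30 [-7.6 -1.  10.4] [ 0.5899 -0.2029  0.2257]
33 [-8.1 -1.1 10. ] [ 0.5818 -0.2039  0.2357]
36 [-8.6 -1.1  9.5] [ 0.5732 -0.2051  0.2452]
39 [-9.1 -1.2  9.1] [ 0.5641 -0.2063  0.2543]
42 [-9.5 -1.3  8.6] [ 0.5546 -0.2076  0.2629]
45 [-10.   -1.3   8.1] [ 0.5446 -0.2089  0.271 ]
rot per 3deg 0.3967691707713673 -2.973646620754625
```

Gripped; commands now follow the lid's arc.

play_rows([
  [[0,0,0.003,0,0,0,0],[0,0,0.003,0,0,0,0],[-0.0011,-0.0001,0.0064,0.2,-1.5,0,0],[-0.0011,-0.0002,0.0063,0.2,-1.5,0,0],[-0.0013,-0.0002,0.0063,0.2,-1.5,0,0],[-0.0014,-0.0002,0.0063,0.2,-1.5,0,0],[0,0,0,0,0,0,0],[0,0,0,0,0,0,0]],
])

```text
time: 18.05
tool_pos: [0.6329, -0.1971, 0.1366]
tool_rot: [0.036, 0.659, 0.751, 0.04]
contact_force: [4.1, -4.6, -3.1]
gripper_width: 0.076
grasp_force: 59.1
```

```bash
cat >> h.py <<'E'
def lid():
    s=st(); p=np.array(s["tool_pos"]); a=np.radians(7.6);x=np.array([np.cos(a),np.sin(a),0])
    H=np.array([.6387,-.1963,.075])-.244*x; r0,n0=.244,.0332
    al=(p-H)@x; zz=p[2]-.075; print("lid deg by pos",np.degrees(np.arctan2(zz,al)-np.arctan2(n0,r0)).round(2),"r",np.hypot(al,zz).round(4),"nom",np.hypot(r0,n0).round(4))
E
python3 - <<'E'
from h import *
lid()
E
```

```text
t 18.05 pos [ 0.6329 -0.1971  0.1366] yyaw 7.47 z [ 0.106  0.012 -0.994] F [ 4.1 -4.6 -3.1] g 0.076 59.1 q [-0.44  0.15  1.67  0.06  1.23 -0.59]
lid deg by pos 6.74 r 0.246 nom 0.2462
```

play_rows([
  [[-0.0017,-0.0002,0.0062,0.2,-1.5,0,0],[-0.0017,-0.0002,0.0062,0.2,-1.5,0,0],[-0.002,-0.0003,0.0061,0.2,-1.5,0,0],[-0.002,-0.0003,0.0061,0.2,-1.5,0,0],[-0.0023,-0.0003,0.006,0.2,-1.5,0,0],[-0.0023,-0.0003,0.006,0.2,-1.5,0,0],[-0.0026,-0.0003,0.0059,0.2,-1.5,0,0],[-0.0026,-0.0003,0.0059,0.2,-1.5,0,0],[-0.0029,-0.0004,0.0057,0.2,-1.5,0,0],[-0.0029,-0.0004,0.0057,0.2,-1.5,0,0]],
])

```text
time: 19.05
tool_pos: [0.6094, -0.2003, 0.1958]
tool_rot: [0.122, 0.648, 0.739, 0.138]
contact_force: [1.3, -5.9, -3.5]
gripper_width: 0.079
grasp_force: 59.2
```

```bash
python3 -c "
from h import *
lid()"
```

```text
t 19.05 pos [ 0.6094 -0.2003  0.1958] yyaw 7.49 z [ 0.358  0.046 -0.932] F [ 1.3 -5.9 -3.5] g 0.079 59.2 q [-0.53 -0.08  1.84  0.25  1.1  -0.74]
lid deg by pos 21.65 r 0.2461 nom 0.2462
```

play_rows([
  [[-0.0032,-0.0004,0.0056,0.2,-1.5,0,0],[-0.0032,-0.0004,0.0055,0.2,-1.5,0,0],[-0.0035,-0.0005,0.0054,0.2,-1.5,0,0],[-0.0035,-0.0005,0.0054,0.2,-1.5,0,0],[-0.0038,-0.0005,0.0052,0.2,-1.5,0,0],[-0.0038,-0.0005,0.0052,0.2,-1.5,0,0],[-0.004,-0.0005,0.005,0.2,-1.5,0,0],[-0.004,-0.0005,0.005,0.2,-1.5,0,0],[-0.0043,-0.0006,0.0048,0.2,-1.5,0,0],[-0.0043,-0.0006,0.0048,0.2,-1.5,0,0]],
])

```text
time: 20.05
tool_pos: [0.5713, -0.2056, 0.2471]
tool_rot: [0.206, 0.627, 0.714, 0.233]
contact_force: [1.4, -7.5, -3.1]
gripper_width: 0.074
grasp_force: 59.2
```

play_rows([
  [[-0.0045,-0.0006,0.0046,0.2,-1.5,0,0],[-0.0045,-0.0006,0.0045,0.2,-1.5,0,0],[-0.0047,-0.0006,0.0043,0.2,-1.5,0,0],[-0.0048,-0.0006,0.0043,0.2,-1.5,0,0],[0,0,0,0,0,0,0],[0,0,0,0,0,0,0],[0,0,0,0,0,0,0],[0,0,0,0,0,0,0]],
])

```text
time: 20.85
tool_pos: [0.5529, -0.2082, 0.2644]
tool_rot: [0.238, 0.616, 0.701, 0.27]
contact_force: [0.5, -8.8, -4.5]
gripper_width: 0.073
grasp_force: 59.3
```

```bash
python3 -c "
from h import *
lid()"
```

```text
t 20.85 pos [ 0.5529 -0.2082  0.2644] yyaw 7.45 z [ 0.667  0.086 -0.741] F [ 0.5 -8.8 -4.5] g 0.073 59.3 q [-0.74 -0.41  2.08  0.64  1.04 -1.08]
lid deg by pos 42.52 r 0.2462 nom 0.2462
```

play_rows([
  [[-0.0041,-0.0002,0.0035,0.17,-1.3,0,0],[-0.0042,-0.0002,0.0034,0.17,-1.3,0,0],[0,0,0,0,0,0,0],[0,0,0,0,0,0,0],[0,0,0,0,0,0,0],[0,0,0,0,0,0,0]],
])

```text
time: 21.45
tool_pos: [0.5445, -0.2093, 0.2711]
tool_rot: [0.253, 0.61, 0.694, 0.286]
contact_force: [1.2, -10.3, -3.8]
gripper_width: 0.074
grasp_force: 59.4
```

Run:
```python
from h import *
lid(); S=grab("scene"); T=grab("top")
cv2.imwrite("pics/f.png",np.hstack([S[0][90:390,60:460],cv2.resize(T[0][110:320,130:410],(400,300))]))
```

```text
t 21.45 pos [ 0.5445 -0.2093  0.2711] yyaw 7.45 z [ 0.699  0.088 -0.709] F [  1.2 -10.3  -3.8] g 0.074 59.4 q [-0.77 -0.45  2.11  0.69  1.04 -1.12]
lid deg by pos 45.04 r 0.2463 nom 0.2462
```

View pics/f.png

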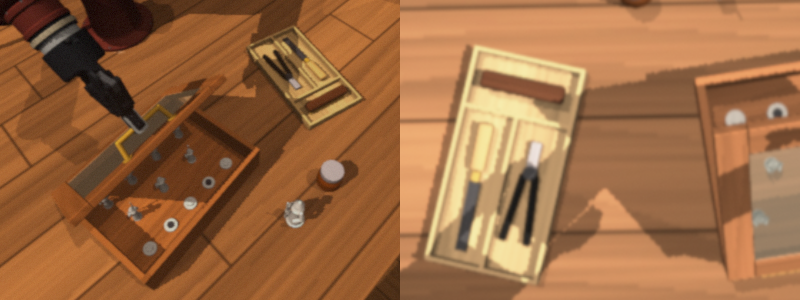

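The lid is held open by the bow at (130,140) in the scene crop. The brush, around (520,85), and the file, around (475,185), lie in their compartments. The pliers, figurine and jar appear untouched.

```bash
python3 -c "
from h import *
lid(); print(manip.job_done())"
```

```text
t 21.55 pos [ 0.5445 -0.2093  0.2711] yyaw 7.45 z [ 0.699  0.088 -0.709] F [  0.8 -12.2  -4.8] g 0.071 59.4 q [-0.77 -0.45  2.11  0.69  1.04 -1.12]
lid deg by pos 45.03 r 0.2462 nom 0.2462
the job is handed in; nothing more can be done
None
```

I handed the job in at 21.6 s: the file and brush are in their tray compartments, and the gripper is holding the lid by its bow handle at about 45 degrees (45.0 by arm position).

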